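Tune the wardrobe radio to the bar mark and store it

TASK

On the radio lying on the wardrobe shelf, roll the little tuning wheel with a fingertip, gently (a light press of a few newtons, never more than 12), until the pointer stands in line with the bar-shaped mark, and take the finger off it. Then press the round rubber button all the way down to store the station and let go, leaving the pointer at the mark. Leave the other things on the shelf as they are.

Things in the scene. Friction and masses are not known exactly. Their poses are not given: they have to be found in the camera images.
- radio: grey portable radio lying on its back, panel up; it does not shift. 120 (its x) by 240 (its y) by 50 mm high; origin at the centre of its underside, z up. Along the +x edge of the panel runs a pale scale with a black pointer; on the -x half are the thumbwheel in its black pod and a round button.
- wheel_slot (a point): point on the radio at panel height, straight below the tuning wheel's crown (radio x -25, y -65, z 50 mm). The wheel, pale with dark ribs, 32 mm diameter, 10 mm wide, axle level along radio x, sticks only 4.5 mm out of a black pod 26 (x) by 44 (y) mm. Its crown stands 5.5 to 13.5 mm above this point, differing each time: find it by feel.
- wheel (a joint): angle of the tuning wheel, rad, -4.1 to 4.1; grows as its crown is dragged to radio +y. 1 rad = 16 mm at the rim = 12.5 mm of pointer. Sprung axle: gives 1 mm down per 10 N. Press a shut fingertip on it with about 4 to 8 N and drag along radio y (it resists with about 2 N and stays where left); lift and repeat for further strokes.
- pointer_mid (a point): middle of the scale pointer: a black upright fin 28 mm long (radio x) and 2.5 mm wide, its top edge 2 to 10 mm above the panel, that travels along the radio's y as the wheel is rolled (same direction as the crown); pushing the fin itself does nothing.
- bar_mark: the bar mark: a raised pale bar stuck to the panel along the -x side of the scale, 18 mm long (radio x), 5 mm wide (radio y), 2 mm high; origin at its centre, axes as the radio's. It is on one side of mid-scale, 26 to 42 mm from it.
- dot_mark: the dot mark, not wanted: a raised pale round dot of 10 mm diameter, 2 mm high, on the other side of mid-scale; origin at its centre.
- store_top (a point): centre of the top of the round rubber button of 22 mm diameter in a black housing (radio x -25, y +20 mm); pressed straight down.
- store (a joint): travel of the rubber button, 0 up to 0.006 m fully down, sprung; about 5 N holds it fully down.
- torch: red torch lying on its side, 150 mm long, 36 mm thick; to be left alone; origin at the centre of its underside.
- padlock: steel padlock lying flat, 18 mm thick; to be left alone; origin at the centre of its underside.
- shoehorn: green plastic shoe horn, 170 mm long, flat; to be left alone; origin at the centre of its underside.
- tin: round aluminium tin with twist cap, 68 mm across, 30 mm high; to be left alone; origin at the centre of its underside.
- hairclip: clear plastic hair clip, 50 x 18 mm, 13 mm high, lying on the radio panel at its +y end; to be left alone; origin at the centre of its underside.
- comb: black comb, 130 mm long, lying flat; to be left alone; origin at the centre of its underside.
- creamjar: cream jar, 56 mm across, 55 mm high; to be left alone; origin at the centre of its underside.

How it is judged:
By the outcome, as a careful person would: the job done as asked, in the order asked, and still so for the second after the job is handed in, with the robot touching nothing.
It also fails if it takes over 58 s, if anything falls off the work surface, if the arm or the gripper's body presses on something with over 40 N, if the wrist force passes 120 N, or if a joint passes its speed limit or range.

ROBOT

A 6-joint arm with a two-finger parallel gripper is mounted at the origin on the work surface. World frame = base frame: x ahead of the robot, y to its left, z up, the work surface at z = 0. Lengths are in m, angles in rad, forces in N, time in s.
With the tool pointing down it reaches from about 0.4 to 0.825 m from the base axis. Payload 7 kg.
Tool frame: the origin (TCP) lies between the finger pads; the fingertips stand 22 mm ahead of it and the grasp point (between the pads) lies 3 mm ahead of it; z points along the fingers, y is the direction in which the jaws open and shut (so a half turn about z gives the same grasp; the last joint's range is limited). The gripper opens to 88 mm and grips with 3 to 60 N. Pads are 19 mm wide; open, the fingers measure 130 mm over their backs; the gripper's body (78 mm by 193 mm) begins 47 mm behind the grasp point.
Start: joints at [-1.038, 0.359, 0.012, 0, -1.224, -0.288], TCP at [0.164, -0.655, 0.249] pointing down, gripper open.
Joint ranges: [-3.07, 3.07], [-1.43, 2.12], [-1.02, 1.25], [-3.03, 1.67], [-3.05, -0], [-3.03, 3.03]. Speed limits (rad/s): [2.39, 2.39, 3.01, 3.14, 3.14, 3.14].

INTERFACE

Orientations are given as [roll, pitch, yaw] about the fixed x, y, z axes, in that order (R = Rz(yaw) Ry(pitch) Rx(roll)).
In Python, from station import * gives the robot as it stands. The module is installed in compiled form; this text tells all that it offers.
- The arm moves only by the tool move_arm, never from a script. Its argument "rows" is a list of rows, each an object with "delta_rot": the turn, a rotation vector about the world's x, y, z in degrees, a list of three; "delta_pos": the shift along the world's x, y, z in cm, a list of three; "hand": the finger opening in cm, from 0 to 8.76. A call has exactly 10 rows; each row shifts and turns the commanded pose from where the row before left it; what a row does not reach is not made up. A row lasts 1/10 s, in which the tool goes at most 50 mm and 8.59 degrees, less where a joint would pass 70% of its speed; a pose out of reach is approached as far as the arm can. A call is refused whole if a number of a shift passes 5 or a number of a turn 8.59, either way. A call with a gripper value outside its range is refused whole. The fingers move at their own pace and stop on an object; "force" is the grip in N (left out, the last holds). Time passes only in rows, so rows that do not move let the fingers close, or fill a call up. It gives the time, the measured TCP pose, the force and the opening at its end, in the units of the state.
- get_state(): the state, without advancing time (a new reading comes with each control period).
- grab_frame(name): name is "scene" or "top" or "wrist"; returns the picture (384x512x3 uint8, blue, green, red); there is no depth.
- camera_info(name): a dict with "camera_matrix" (3x3 intrinsics, pixels), "dist" ([k1, k2, p1, p2, k3] as OpenCV has them; the pictures are not rectified), "world_from_camera" (4x4, takes a point from camera to world coordinates); the wrist camera has in their place "T_tool_cam" (4x4, takes a point from camera to tool coordinates, whose origin is the TCP and whose axes are the flange's). Camera axes: x right, y down, z forward; pixel columns grow to the right and rows downward; lengths in m; the calibration is good to about 2 mm. A picture is of the moment at which its call begins: read the wrist's pose just before it. camera_info takes no time and is no camera call.
- job_done(): hands the job in, once; it reports no verdict.
The state is a dict: "t": time; "q": joint angles; "qd": joint speeds; "joint_efforts": joint torques, N m; "eef_pos": TCP position; "ee_rot": TCP orientation; "force": force on the tool from outside, world axes, zero at the start; "moment": the same for the moment, N m; "width": finger opening in m.
Only numpy, scipy, OpenCV 4.12 (cv2) and the standard library are available. Lean on these libraries where they do the work, as an engineer would, in place of code of your own. Each camera call takes 0.05 s, during which the arm holds its last target.

## Working session

There is one attempt and no reset: what is moved stays moved. The work goes in short steps, Python scripts to look and compute and a tool call to move; the robot and the scene stay as the last step left them, time stands still between calls to the robot, and variables do not carry over. Pictures are saved under pics/ and viewed, and the job is handed in when it is done.

Besides the shell and the picture viewer there is one more tool, called after "Request:" in YAML: its name, and indented under it one key for each argument. move_arm: Moves the arm, as the interface text tells. Its arguments: {"type":"object","properties":{"rows":{"type":"array"},"force":{"type":"number"}},"required":["rows"]}

```bash
mkdir -p pics
python3 - <<'E'
from station import *
import cv2,numpy as np
print(get_state())
for n in ["scene","top","wrist"]:
    cv2.imwrite(f"pics/{n}0.png",grab_frame(n)); 
    print({k:np.round(np.array(v),4).tolist() for k,v in camera_info(n).items()})
E
```

```text
{'t': 0.0, 'q': array([-1.03789856e+00,  3.59352250e-01,  1.10261968e-02, -3.53704279e-04,
       -1.22410064e+00, -2.88108000e-01]), 'qd': array([-0.00028835,  0.00010649,  0.00034849, -0.00094706, -0.00017521,
        0.00083901]), 'joint_efforts': array([-7.30754782e-04, -5.82714629e+01,  2.93044639e+01,  6.99710861e+00,
        6.94994713e-03, -2.15672098e-04]), 'eef_pos': array([ 0.16345061, -0.6544238 ,  0.24763021]), 'ee_rot': array([ 3.13993500e+00, -1.44495111e-04, -2.89692322e+00]), 'force': array([ 0.5335315 , -1.07419761,  0.58176156]), 'moment': array([0.005316  , 0.01647931, 0.01497837]), 'width': 0.08757489705751306}
{'camera_matrix': [[464.6038, 0.0, 247.7669], [0.0, 464.6038, 185.0893], [0.0, 0.0, 1.0]], 'dist': [-0.0849, 0.0, 0.0, 0.0, 0.0], 'world_from_camera': [[-0.2019, 0.7669, -0.6091, 1.1496], [0.9794, 0.1546, -0.13, 0.1757], [-0.0055, -0.6228, -0.7824, 0.8593], [0.0, 0.0, 0.0, 1.0]]}
{'camera_matrix': [[427.9529, 0.0, 256.2435], [0.0, 427.9529, 195.5152], [0.0, 0.0, 1.0]], 'dist': [-0.0796, 0.0, 0.0, 0.0, 0.0], 'world_from_camera': [[0.0297, -0.9802, 0.1958, 0.4208], [-0.9987, -0.0371, -0.0341, 0.0563], [0.0407, -0.1946, -0.98, 0.8844], [0.0, 0.0, 0.0, 1.0]]}
{'camera_matrix': [[289.3887, 0.0, 255.171], [0.0, 289.3887, 193.892], [0.0, 0.0, 1.0]], 'dist': [-0.0163, 0.0, 0.0, 0.0, 0.0], 'T_tool_cam': [[0.0009, -0.9699, -0.2435, 0.0642], [1.0, 0.0013, -0.0016, -0.0006], [0.0018, -0.2435, 0.9699, -0.1357], [0.0, 0.0, 0.0, 1.0]]}
```

View pics/scene0.png

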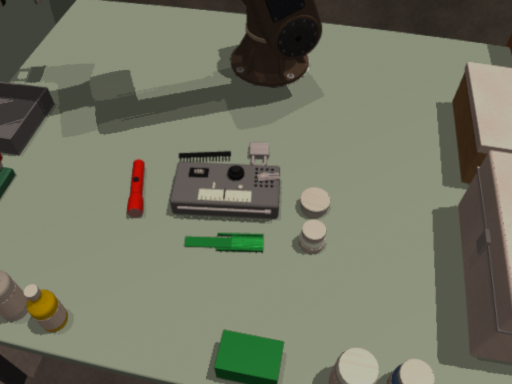

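View pics/top0.png

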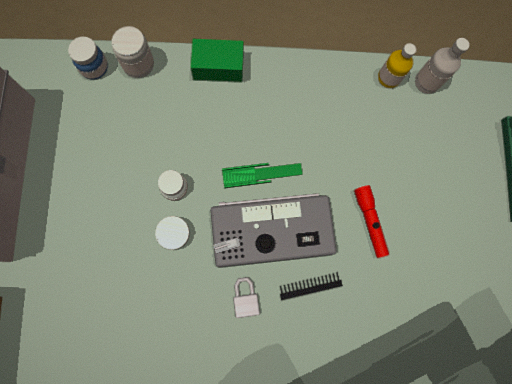

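```bash
cat > h.py <<'E'
from station import *
import cv2,numpy as np
def ray(n,uv,T=None):
    c=camera_info(n); K=np.array(c["camera_matrix"]);d=np.array(c["dist"])
    p=cv2.undistortPoints(np.array([[uv]],float),K,d)[0,0]
    T=np.array(c["world_from_camera"]) if T is None else T
    return T[:3,3],T[:3,:3]@np.array([p[0],p[1],1])
def onz(n,uv,z,T=None):
    o,v=ray(n,uv,T); return o+v*(z-o[2])/v[2]
E
python3 - <<'E'
from h import *
a=cv2.imread("pics/top0.png")
cv2.imwrite("pics/t0z.png",cv2.resize(a[185:275,200:345],None,fx=5.5,fy=5.5,interpolation=cv2.INTER_CUBIC))
b=cv2.imread("pics/scene0.png")
cv2.imwrite("pics/s0z.png",cv2.resize(b[140:230,160:295],None,fx=5.5,fy=5.5,interpolation=cv2.INTER_CUBIC))
E
```

```text
(no output)
```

View pics/t0z.png

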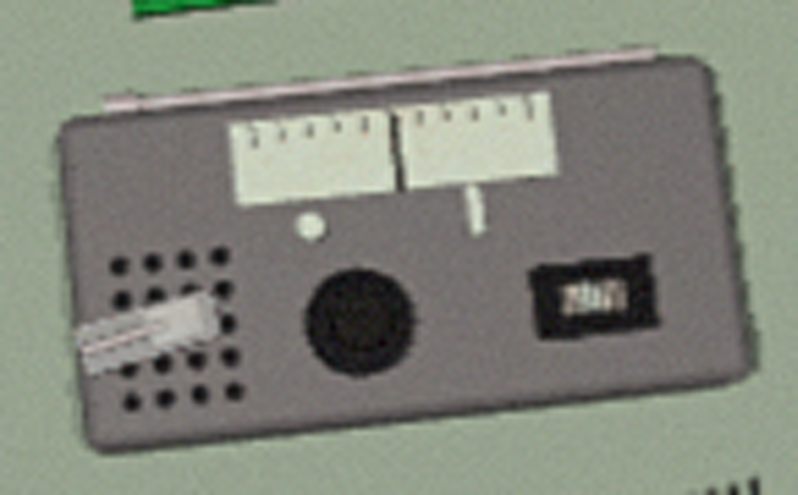

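View pics/s0z.png

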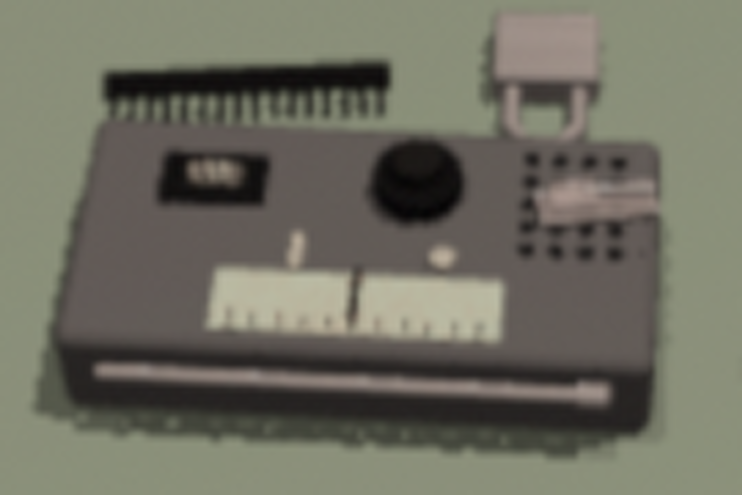

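Run:
```python
from h import *
def top(x,y,z): return onz("top",((x+.5)/5.5-.5+200,(y+.5)/5.5-.5+185),z)
def sc(x,y,z): return onz("scene",((x+.5)/5.5-.5+160,(y+.5)/5.5-.5+140),z)
A={k:top(*v,.05) for k,v in dict(s1=(230,125),s2=(550,93),s3=(557,175),s4=(237,205),bar=(476,210),dot=(311,226)).items()}
A['pod']=top(594,297,.055);A['but']=top(360,320,.06);A['ptr']=top(399,150,.055)
B={k:sc(*v,.05) for k,v in dict(s1=(500,343),s2=(206,328),s3=(215,267),s4=(504,280),bar=(297,249),dot=(442,257)).items()}
B['pod']=sc(214,178,.055);B['but']=sc(418,178,.06);B['ptr']=sc(355,298,.055)
for k in A: print(k,A[k].round(4),B[k].round(4))
for X in (A,B):
    print([np.degrees(np.arctan2(-(p-q)[0],(p-q)[1])) for p,q in ((X['s1'],X['s2']),(X['s4'],X['s3']),(X['but'],X['pod']))])
```

```text
s1 [0.5626 0.0559 0.05  ] [0.5641 0.0565 0.05  ]
s2 [ 0.5786 -0.0595  0.05  ] [ 0.5799 -0.0591  0.05  ]
s3 [ 0.5487 -0.0624  0.05  ] [ 0.5495 -0.0637  0.05  ]
s4 [0.5338 0.0524 0.05  ] [0.533  0.0518 0.05  ]
bar [ 0.535  -0.0333  0.05  ] [ 0.534  -0.0336  0.05  ]
dot [0.5272 0.0257 0.05  ] [0.5264 0.0249 0.05  ]
pod [ 0.5046 -0.0753  0.055 ] [ 0.5082 -0.0751  0.055 ]
but [0.4934 0.0079 0.06  ] [0.4958 0.0084 0.06  ]
ptr [ 0.5549 -0.0048  0.055 ] [ 0.5574 -0.0036  0.055 ]
[np.float64(7.886085319345902), np.float64(7.399368918968499), np.float64(7.702284837544506)]
[np.float64(7.811903395853935), np.float64(8.150712323014844), np.float64(8.499143004272007)]
```

Request:
move_arm:
  rows:
    - {"delta_pos": [1.68, 3.12, -0.4], "delta_rot": [0, 0, -0.6], "hand": 0}
    - {"delta_pos": [1.68, 3.12, -0.4], "delta_rot": [0, 0, -0.6], "hand": 0}
    - {"delta_pos": [1.68, 3.12, -0.4], "delta_rot": [0, 0, -0.6], "hand": 0}
    - {"delta_pos": [1.68, 3.12, -0.4], "delta_rot": [0, 0, -0.6], "hand": 0}
    - {"delta_pos": [1.68, 3.12, -0.4], "delta_rot": [0, 0, -0.6], "hand": 0}
    - {"delta_pos": [1.68, 3.12, -0.4], "delta_rot": [0, 0, -0.6], "hand": 0}
    - {"delta_pos": [1.68, 3.12, -0.4], "delta_rot": [0, 0, -0.6], "hand": 0}
    - {"delta_pos": [1.68, 3.12, -0.4], "delta_rot": [0, 0, -0.6], "hand": 0}
    - {"delta_pos": [1.68, 3.12, -0.4], "delta_rot": [0, 0, -0.6], "hand": 0}
    - {"delta_pos": [1.68, 3.12, -0.4], "delta_rot": [0, 0, -0.6], "hand": 0}
  force: 20

```text
t: 1.15
eef_pos: [0.3319, -0.3415, 0.2084]
ee_rot: [3.142, 0.0, -3.002]
force: [0.1, -1.0, -0.4]
width: 0.0133
```

Request:
move_arm:
  rows:
    - {"delta_pos": [1.68, 3.12, -0.5], "delta_rot": [0, 0, 0], "hand": 0}
    - {"delta_pos": [1.68, 3.12, -0.5], "delta_rot": [0, 0, 0], "hand": 0}
    - {"delta_pos": [1.68, 3.12, -0.5], "delta_rot": [0, 0, 0], "hand": 0}
    - {"delta_pos": [1.68, 3.12, -0.5], "delta_rot": [0, 0, 0], "hand": 0}
    - {"delta_pos": [1.68, 3.12, -0.5], "delta_rot": [0, 0, 0], "hand": 0}
    - {"delta_pos": [1.68, 3.12, -0.5], "delta_rot": [0, 0, 0], "hand": 0}
    - {"delta_pos": [1.68, 3.12, -0.5], "delta_rot": [0, 0, 0], "hand": 0}
    - {"delta_pos": [1.68, 3.12, -0.5], "delta_rot": [0, 0, 0], "hand": 0}
    - {"delta_pos": [1.68, 3.12, -0.5], "delta_rot": [0, 0, 0], "hand": 0}
    - {"delta_pos": [0, 0, 0], "delta_rot": [0, 0, 0], "hand": 0}

```text
t: 2.15
eef_pos: [0.4843, -0.0593, 0.1629]
ee_rot: [-3.142, -0.0, -2.999]
force: [-0.1, -0.0, 0.6]
width: 0.0001
```

```bash
cat >> h.py <<'E'
from scipy.spatial.transform import Rotation as R
def wristT(s):
    T=np.eye(4);T[:3,:3]=R.from_euler('xyz',s['ee_rot']).as_matrix();T[:3,3]=s['eef_pos']
    return T@np.array(camera_info("wrist")["T_tool_cam"])
def snap(tag):
    s=get_state(); T=wristT(s); f=grab_frame("wrist"); cv2.imwrite(f"pics/{tag}.png",f); np.save(f"{tag}.npy",T)
    print(s['t'],s['eef_pos'].round(4),np.degrees(s['ee_rot']).round(2),s['force'].round(2),s['width']); return f,T
E
python3 - <<'E'
from h import *
f,T=snap("w1")
cv2.imwrite("pics/w1z.png",cv2.resize(f,None,fx=1.56,fy=1.56,interpolation=cv2.INTER_CUBIC))
E
```

```text
2.15 [ 0.4843 -0.0593  0.1629] [-1.800e+02 -1.000e-02 -1.718e+02] [-0.05 -0.01  0.62] 0.00011964785682474398
```

View pics/w1z.png

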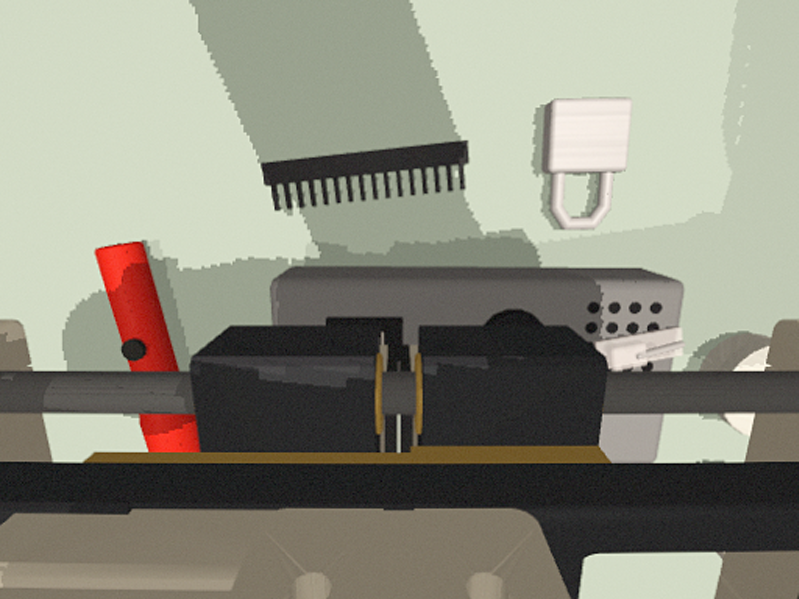

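Request:
move_arm:
  rows:
    - {"delta_pos": [2.5, 0.7, 0], "delta_rot": [0, 0, 0], "hand": 0}
    - {"delta_pos": [2.5, 0.7, 0], "delta_rot": [0, 0, 0], "hand": 0}
    - {"delta_pos": [2.5, 0.7, 0], "delta_rot": [0, 0, 0], "hand": 0}
    - {"delta_pos": [2.5, 0.7, 0], "delta_rot": [0, 0, 0], "hand": 0}
    - {"delta_pos": [2.5, 0.7, 0], "delta_rot": [0, 0, 0], "hand": 0}
    - {"delta_pos": [0, 0, 0], "delta_rot": [0, 0, 0], "hand": 0}
    - {"delta_pos": [0, 0, 0], "delta_rot": [0, 0, 0], "hand": 0}
    - {"delta_pos": [0, 0, 0], "delta_rot": [0, 0, 0], "hand": 0}
    - {"delta_pos": [0, 0, 0], "delta_rot": [0, 0, 0], "hand": 0}
    - {"delta_pos": [0, 0, 0], "delta_rot": [0, 0, 0], "hand": 0}

```text
t: 3.2
eef_pos: [0.6073, -0.0273, 0.164]
ee_rot: [3.142, 0.0, -3.002]
force: [-0.5, -0.8, 0.2]
width: 0.0004
```

Run:
```python
from h import *
f,T=snap("w2")
cv2.imwrite("pics/w2z.png",cv2.resize(f,None,fx=1.56,fy=1.56,interpolation=cv2.INTER_CUBIC))
```

```text
3.2 [ 0.6073 -0.0273  0.164 ] [ 1.8000e+02  3.0000e-02 -1.7198e+02] [-0.55 -0.78  0.19] 0.00036278166275416926
```

View pics/w2z.png

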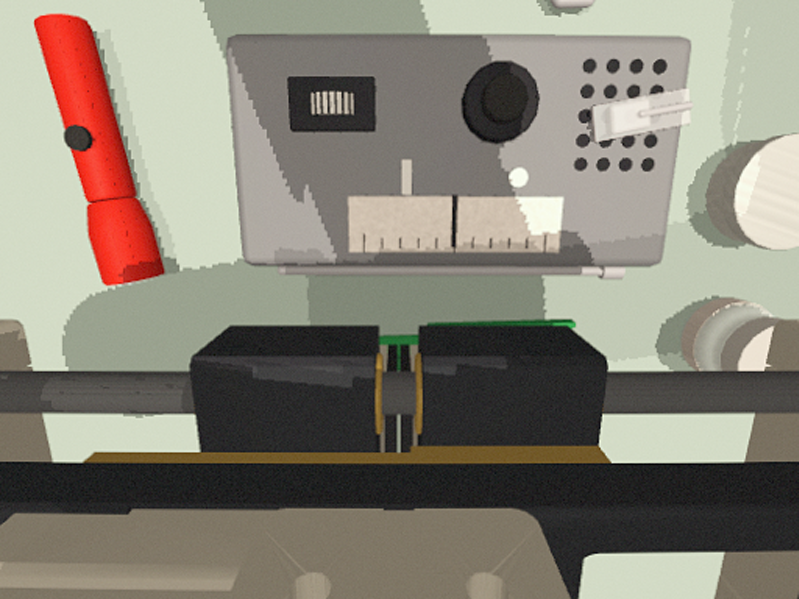

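Run:
```python
from h import *
f=cv2.imread("pics/w2.png");T=np.load("w2.npy");k=1.56
g=lambda x,y,z: onz("wrist",((x+.5)/k-.5,(y+.5)/k-.5),z,T)
# radio panel corners (rounded) use scale corners
s=dict(a=g(348,195,.05),b=g(562,196,.05),c=g(562,252,.05),d=g(349,252,.05))
yaw=[np.degrees(np.arctan2(-(q-p)[0],(q-p)[1])) for p,q in ((s['a'],s['b']),(s['d'],s['c']))]
print('yaw',yaw, np.mean(list(s.values()),0))
for z in (.05,.055,.06):
  print(z,'wheel',g(332,103,z).round(4),'pod',g(332,104,z).round(4),'but',g(504,97,z).round(4),'ptr',g(455,222,z).round(4))
bar=g(407,177,.052);dot=g(518,177,.052);print('bar',bar.round(4),'dot',dot.round(4))
y=np.radians(8.0);ey=np.array([-np.sin(y),np.cos(y),0])
for z in (.054,.058):print('ptr-bar along y',(g(455,222,z)-bar)@ey)
gr=cv2.cvtColor(f,cv2.COLOR_BGR2GRAY);print(gr[130:155:4,280:302]);print(gr[104:122:4,254:268])
```

```text
yaw [np.float64(7.861504517933909), np.float64(8.107129000307514)] [ 0.55776656 -0.00380622  0.05      ]
0.05 wheel [ 0.5059 -0.0771  0.05  ] pod [ 0.5063 -0.0771  0.05  ] but [0.4906 0.01   0.05  ] ptr [ 0.5567 -0.0042  0.05  ]
0.055 wheel [ 0.5066 -0.0763  0.055 ] pod [ 0.5071 -0.0763  0.055 ] but [0.4916 0.009  0.055 ] ptr [ 0.5564 -0.0049  0.055 ]
0.06 wheel [ 0.5074 -0.0755  0.06  ] pod [ 0.5078 -0.0755  0.06  ] but [0.4927 0.0081 0.06  ] ptr [ 0.5562 -0.0055  0.06  ]
bar [ 0.537  -0.0336  0.052 ] dot [0.5286 0.0246 0.052 ]
ptr-bar along y 0.025886499437090968
ptr-bar along y 0.02539782641619731
[[199 199 201 198 193 193 194 197 202 185  55  35  45 152 200 193 192 198
  199 197 199 196]
 [197 198 197 192 193 195 198 200 202 182  17  34  64 156 201 197 197 198
  197 198 200 199]
 [198 195 194 199 196 194 194 194 196 174  26  32  86 166 201 198 195 193
  194 192 193 197]
 [190 192 196 197 196 197 194 196 188 142  19  34 105 178 201 197 192 191
  193 194 195 198]
 [192 194 195 197 195 193 193 192 182 113  22  29  96 172 198 190 190 193
  195 192 194 194]
 [191 189 190 192 196 200 196 194 186 120  32  30 142 199 191 192 192 191
  194 193 195 195]
 [146 197 192 193 194 193 191 196 184 101  21  21 137 199 196 198 194 192
  194 196 197 193]]
[[119 118 115 158 201 198 197 198 200 185 121 120 122 119]
 [119 117 109 154 202 197 197 198 201 184 128 118 119 119]
 [120 118 119 154 202 198 198 194 200 184 115 117 117 118]
 [121 121 116 156 201 198 197 197 198 184 110 117 119 118]
 [120 118 118 156 200 197 196 196 198 182  96 119 121 117]]
```

Request:
move_arm:
  rows:
    - {"delta_pos": [-2.5, -1, -1.2], "delta_rot": [0, 0, 0], "hand": 0}
    - {"delta_pos": [-2.5, -1, -1.2], "delta_rot": [0, 0, 0], "hand": 0}
    - {"delta_pos": [-2.5, -1, -1.2], "delta_rot": [0, 0, 0], "hand": 0}
    - {"delta_pos": [-2.6, -1, -1.2], "delta_rot": [0, 0, 0], "hand": 0}
    - {"delta_pos": [0, 0, -1], "delta_rot": [0, 0, 0], "hand": 0}
    - {"delta_pos": [0, 0, -1], "delta_rot": [0, 0, 0], "hand": 0}
    - {"delta_pos": [0, 0, -0.7], "delta_rot": [0, 0, 0], "hand": 0}
    - {"delta_pos": [0, 0, 0], "delta_rot": [0, 0, 0], "hand": 0}
    - {"delta_pos": [0, 0, 0], "delta_rot": [0, 0, 0], "hand": 0}
    - {"delta_pos": [0, 0, 0], "delta_rot": [0, 0, 0], "hand": 0}

```text
t: 4.25
eef_pos: [0.5074, -0.0669, 0.0888]
ee_rot: [-3.142, 0.0, -3.001]
force: [-0.5, 0.5, 0.4]
width: 0.0006
```

Run:
```python
from h import *
s=get_state();print(s['t'],s['eef_pos'].round(5),s['force'].round(2))
cv2.imwrite("pics/sc3.png",cv2.resize(grab_frame("scene")[130:240,150:300],None,fx=5,fy=5,interpolation=cv2.INTER_CUBIC))
```

```text
4.25 [ 0.50737 -0.06685  0.08876] [-0.54  0.51  0.41]
```

View pics/sc3.png

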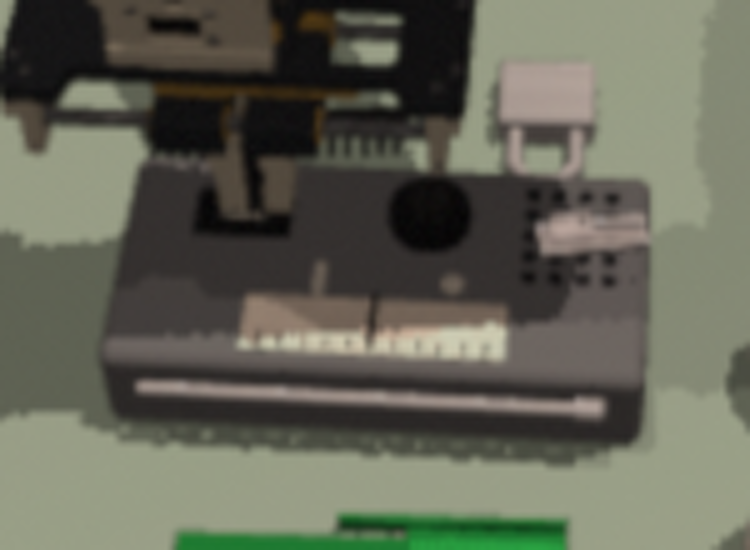

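Request:
move_arm:
  rows:
    - {"delta_pos": [0, -0.05, -0.05], "delta_rot": [0, 0, 0], "hand": 0}
    - {"delta_pos": [0, 0, -0.05], "delta_rot": [0, 0, 0], "hand": 0}
    - {"delta_pos": [0, 0, -0.05], "delta_rot": [0, 0, 0], "hand": 0}
    - {"delta_pos": [0, 0, -0.05], "delta_rot": [0, 0, 0], "hand": 0}
    - {"delta_pos": [0, 0, -0.02], "delta_rot": [0, 0, 0], "hand": 0}
    - {"delta_pos": [0, 0, -0.02], "delta_rot": [0, 0, 0], "hand": 0}
    - {"delta_pos": [0, 0, -0.02], "delta_rot": [0, 0, 0], "hand": 0}
    - {"delta_pos": [0, 0, -0.02], "delta_rot": [0, 0, 0], "hand": 0}
    - {"delta_pos": [0, 0, -0.02], "delta_rot": [0, 0, 0], "hand": 0}
    - {"delta_pos": [0, 0, 0], "delta_rot": [0, 0, 0], "hand": 0}

```text
t: 5.3
eef_pos: [0.5067, -0.0675, 0.0855]
ee_rot: [-3.142, -0.0, -3.001]
force: [-0.2, -0.6, -0.2]
width: 0.0006
```

Request:
move_arm:
  rows:
    - {"delta_pos": [0, 0, -0.02], "delta_rot": [0, 0, 0], "hand": 0}
    - {"delta_pos": [0, 0, -0.02], "delta_rot": [0, 0, 0], "hand": 0}
    - {"delta_pos": [0, 0, -0.02], "delta_rot": [0, 0, 0], "hand": 0}
    - {"delta_pos": [0, 0, -0.02], "delta_rot": [0, 0, 0], "hand": 0}
    - {"delta_pos": [0, 0, -0.02], "delta_rot": [0, 0, 0], "hand": 0}
    - {"delta_pos": [0, 0, -0.01], "delta_rot": [0, 0, 0], "hand": 0}
    - {"delta_pos": [0, 0, 0], "delta_rot": [0, 0, 0], "hand": 0}
    - {"delta_pos": [0, 0, 0], "delta_rot": [0, 0, 0], "hand": 0}
    - {"delta_pos": [0, 0, 0], "delta_rot": [0, 0, 0], "hand": 0}
    - {"delta_pos": [0, 0, 0], "delta_rot": [0, 0, 0], "hand": 0}

```text
t: 6.3
eef_pos: [0.5068, -0.0676, 0.0845]
ee_rot: [-3.142, 0.0, -3.002]
force: [0.3, 0.7, 0.5]
width: 0.0006
```

Request:
move_arm:
  rows:
    - {"delta_pos": [0, 0, -0.02], "delta_rot": [0, 0, 0], "hand": 0}
    - {"delta_pos": [0, 0, -0.02], "delta_rot": [0, 0, 0], "hand": 0}
    - {"delta_pos": [0, 0, -0.02], "delta_rot": [0, 0, 0], "hand": 0}
    - {"delta_pos": [0, 0, -0.02], "delta_rot": [0, 0, 0], "hand": 0}
    - {"delta_pos": [0, 0, -0.02], "delta_rot": [0, 0, 0], "hand": 0}
    - {"delta_pos": [0, 0, 0], "delta_rot": [0, 0, 0], "hand": 0}
    - {"delta_pos": [0, 0, 0], "delta_rot": [0, 0, 0], "hand": 0}
    - {"delta_pos": [0, 0, 0], "delta_rot": [0, 0, 0], "hand": 0}
    - {"delta_pos": [0, 0, 0], "delta_rot": [0, 0, 0], "hand": 0}
    - {"delta_pos": [0, 0, 0], "delta_rot": [0, 0, 0], "hand": 0}

```text
t: 7.3
eef_pos: [0.5068, -0.0675, 0.0835]
ee_rot: [3.142, 0.0, -3.001]
force: [-0.0, 0.2, 0.2]
width: 0.0005
```

Request:
move_arm:
  rows:
    - {"delta_pos": [0, 0, -0.02], "delta_rot": [0, 0, 0], "hand": 0}
    - {"delta_pos": [0, 0, -0.02], "delta_rot": [0, 0, 0], "hand": 0}
    - {"delta_pos": [0, 0, -0.02], "delta_rot": [0, 0, 0], "hand": 0}
    - {"delta_pos": [0, 0, -0.02], "delta_rot": [0, 0, 0], "hand": 0}
    - {"delta_pos": [0, 0, -0.02], "delta_rot": [0, 0, 0], "hand": 0}
    - {"delta_pos": [0, 0, 0], "delta_rot": [0, 0, 0], "hand": 0}
    - {"delta_pos": [0, 0, 0], "delta_rot": [0, 0, 0], "hand": 0}
    - {"delta_pos": [0, 0, 0], "delta_rot": [0, 0, 0], "hand": 0}
    - {"delta_pos": [0, 0, 0], "delta_rot": [0, 0, 0], "hand": 0}
    - {"delta_pos": [0, 0, 0], "delta_rot": [0, 0, 0], "hand": 0}

```text
t: 8.3
eef_pos: [0.5068, -0.0676, 0.0825]
ee_rot: [3.142, 0.0, -3.002]
force: [-0.0, -1.1, -0.1]
width: 0.0006
```

Request:
move_arm:
  rows:
    - {"delta_pos": [0, 0, -0.02], "delta_rot": [0, 0, 0], "hand": 0}
    - {"delta_pos": [0, 0, -0.02], "delta_rot": [0, 0, 0], "hand": 0}
    - {"delta_pos": [0, 0, -0.02], "delta_rot": [0, 0, 0], "hand": 0}
    - {"delta_pos": [0, 0, -0.02], "delta_rot": [0, 0, 0], "hand": 0}
    - {"delta_pos": [0, 0, -0.02], "delta_rot": [0, 0, 0], "hand": 0}
    - {"delta_pos": [0, 0, 0], "delta_rot": [0, 0, 0], "hand": 0}
    - {"delta_pos": [0, 0, 0], "delta_rot": [0, 0, 0], "hand": 0}
    - {"delta_pos": [0, 0, 0], "delta_rot": [0, 0, 0], "hand": 0}
    - {"delta_pos": [0, 0, 0], "delta_rot": [0, 0, 0], "hand": 0}
    - {"delta_pos": [0, 0, 0], "delta_rot": [0, 0, 0], "hand": 0}

```text
t: 9.3
eef_pos: [0.5068, -0.0675, 0.0815]
ee_rot: [3.142, 0.0, -3.001]
force: [-0.8, 0.3, 0.4]
width: 0.0004
```

Request:
move_arm:
  rows:
    - {"delta_pos": [0, 0, -0.02], "delta_rot": [0, 0, 0], "hand": 0}
    - {"delta_pos": [0, 0, -0.02], "delta_rot": [0, 0, 0], "hand": 0}
    - {"delta_pos": [0, 0, -0.02], "delta_rot": [0, 0, 0], "hand": 0}
    - {"delta_pos": [0, 0, -0.02], "delta_rot": [0, 0, 0], "hand": 0}
    - {"delta_pos": [0, 0, -0.02], "delta_rot": [0, 0, 0], "hand": 0}
    - {"delta_pos": [0, 0, 0], "delta_rot": [0, 0, 0], "hand": 0}
    - {"delta_pos": [0, 0, 0], "delta_rot": [0, 0, 0], "hand": 0}
    - {"delta_pos": [0, 0, 0], "delta_rot": [0, 0, 0], "hand": 0}
    - {"delta_pos": [0, 0, 0], "delta_rot": [0, 0, 0], "hand": 0}
    - {"delta_pos": [0, 0, 0], "delta_rot": [0, 0, 0], "hand": 0}

```text
t: 10.3
eef_pos: [0.5068, -0.0676, 0.0805]
ee_rot: [3.142, 0.0, -3.002]
force: [-0.0, 0.3, 0.3]
width: 0.0005
```

Request:
move_arm:
  rows:
    - {"delta_pos": [0.02, -0.15, 0], "delta_rot": [0, 0, 0], "hand": 0}
    - {"delta_pos": [0.02, -0.15, 0], "delta_rot": [0, 0, 0], "hand": 0}
    - {"delta_pos": [0, 0, -0.02], "delta_rot": [0, 0, 0], "hand": 0}
    - {"delta_pos": [0, 0, -0.02], "delta_rot": [0, 0, 0], "hand": 0}
    - {"delta_pos": [0, 0, -0.02], "delta_rot": [0, 0, 0], "hand": 0}
    - {"delta_pos": [0, 0, -0.02], "delta_rot": [0, 0, 0], "hand": 0}
    - {"delta_pos": [0, 0, -0.02], "delta_rot": [0, 0, 0], "hand": 0}
    - {"delta_pos": [0, 0, 0], "delta_rot": [0, 0, 0], "hand": 0}
    - {"delta_pos": [0, 0, 0], "delta_rot": [0, 0, 0], "hand": 0}
    - {"delta_pos": [0, 0, 0], "delta_rot": [0, 0, 0], "hand": 0}

```text
t: 11.3
eef_pos: [0.5072, -0.0706, 0.0796]
ee_rot: [-3.141, 0.0, -3.001]
force: [-0.8, -1.5, 3.6]
width: 0.0005
```

Request:
move_arm:
  rows:
    - {"delta_pos": [0, 0, -0.02], "delta_rot": [0, 0, 0], "hand": 0}
    - {"delta_pos": [0, 0, 0], "delta_rot": [0, 0, 0], "hand": 0}
    - {"delta_pos": [0.01, -0.1, 0], "delta_rot": [0, 0, 0], "hand": 0}
    - {"delta_pos": [0.01, -0.1, 0], "delta_rot": [0, 0, 0], "hand": 0}
    - {"delta_pos": [0.02, -0.1, 0], "delta_rot": [0, 0, 0], "hand": 0}
    - {"delta_pos": [0.01, -0.1, 0], "delta_rot": [0, 0, 0], "hand": 0}
    - {"delta_pos": [0.02, -0.1, 0], "delta_rot": [0, 0, 0], "hand": 0}
    - {"delta_pos": [0.01, -0.1, 0], "delta_rot": [0, 0, 0], "hand": 0}
    - {"delta_pos": [0, 0, 0], "delta_rot": [0, 0, 0], "hand": 0}
    - {"delta_pos": [0, 0, 0], "delta_rot": [0, 0, 0], "hand": 0}

```text
t: 12.3
eef_pos: [0.508, -0.0763, 0.0794]
ee_rot: [3.141, 0.0, -3.002]
force: [-1.4, 1.3, 5.8]
width: 0.0005
```

Run:
```python
from h import *
f,T=snap("w4")
s=get_state();print(s['force'])
cv2.imwrite("pics/sc4.png",cv2.resize(grab_frame("scene")[130:240,150:300],None,fx=5,fy=5,interpolation=cv2.INTER_CUBIC))
s=get_state();print(s['force'])
```

```text
12.3 [ 0.508  -0.0763  0.0794] [ 1.7998e+02  2.0000e-02 -1.7197e+02] [-1.42  1.31  5.78] 0.0005319887271383368
[-0.72328795  0.26040831  6.70195719]
[-1.70544446  0.9951426   6.09912947]
```

View pics/sc4.png

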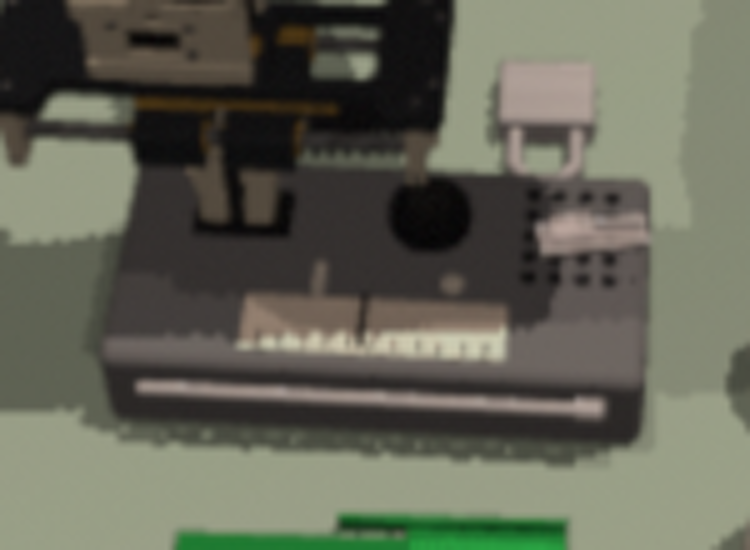

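Request:
move_arm:
  rows:
    - {"delta_pos": [0.01, -0.1, 0], "delta_rot": [0, 0, 0], "hand": 0}
    - {"delta_pos": [0.02, -0.1, 0], "delta_rot": [0, 0, 0], "hand": 0}
    - {"delta_pos": [0.01, -0.1, 0], "delta_rot": [0, 0, 0], "hand": 0}
    - {"delta_pos": [0.02, -0.1, 0], "delta_rot": [0, 0, 0], "hand": 0}
    - {"delta_pos": [0.01, -0.1, 0], "delta_rot": [0, 0, 0], "hand": 0}
    - {"delta_pos": [0.01, -0.1, 0], "delta_rot": [0, 0, 0], "hand": 0}
    - {"delta_pos": [0.01, -0.1, 0], "delta_rot": [0, 0, 0], "hand": 0}
    - {"delta_pos": [0.01, -0.05, 0], "delta_rot": [0, 0, 0], "hand": 0}
    - {"delta_pos": [0, 0, 0], "delta_rot": [0, 0, 0], "hand": 0}
    - {"delta_pos": [0, 0, 0], "delta_rot": [0, 0, 0], "hand": 0}

```text
t: 13.4
eef_pos: [0.5091, -0.084, 0.0793]
ee_rot: [3.142, 0.0, -3.002]
force: [0.6, 1.6, 4.0]
width: 0.0006
```

Request:
move_arm:
  rows:
    - {"delta_pos": [0, 0, 0.25], "delta_rot": [0, 0, 0], "hand": 0}
    - {"delta_pos": [0, 0, 0.25], "delta_rot": [0, 0, 0], "hand": 0}
    - {"delta_pos": [-0.07, 0.5, 0], "delta_rot": [0, 0, 0], "hand": 0}
    - {"delta_pos": [-0.07, 0.5, 0], "delta_rot": [0, 0, 0], "hand": 0}
    - {"delta_pos": [-0.07, 0.5, 0], "delta_rot": [0, 0, 0], "hand": 0}
    - {"delta_pos": [0, 0, -0.2], "delta_rot": [0, 0, 0], "hand": 0}
    - {"delta_pos": [0, 0, -0.2], "delta_rot": [0, 0, 0], "hand": 0}
    - {"delta_pos": [0, 0, -0.05], "delta_rot": [0, 0, 0], "hand": 0}
    - {"delta_pos": [0, 0, 0], "delta_rot": [0, 0, 0], "hand": 0}
    - {"delta_pos": [0, 0, 0], "delta_rot": [0, 0, 0], "hand": 0}

```text
t: 14.4
eef_pos: [0.5069, -0.0691, 0.0798]
ee_rot: [3.142, 0.0, -3.002]
force: [-0.6, 0.4, 2.2]
width: 0.0003
```

Run:
```python
from h import *
s=get_state();print(s['t'],s['eef_pos'].round(5),s['force'].round(2))
cv2.imwrite("pics/sc5.png",cv2.resize(grab_frame("scene")[130:240,150:300],None,fx=5,fy=5,interpolation=cv2.INTER_CUBIC))
```

```text
14.4 [ 0.50693 -0.06912  0.07978] [-0.62  0.4   2.23]
```

View pics/sc5.png

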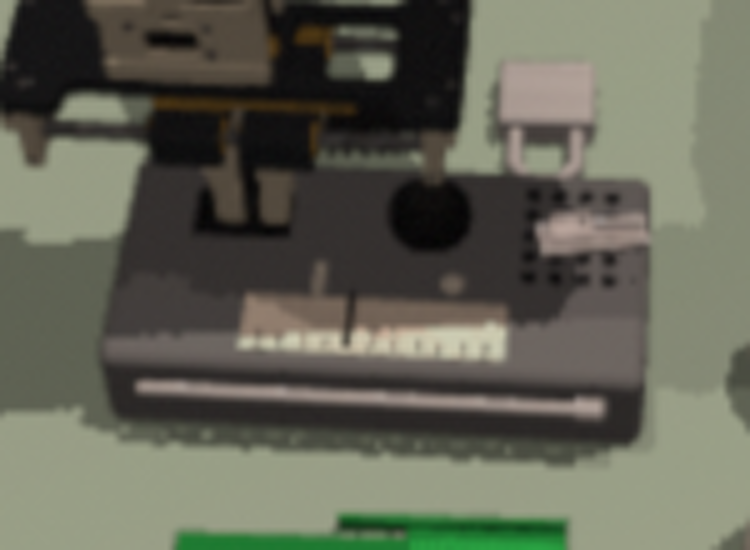

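Request:
move_arm:
  rows:
    - {"delta_pos": [0, 0, -0.02], "delta_rot": [0, 0, 0], "hand": 0}
    - {"delta_pos": [0, 0, -0.02], "delta_rot": [0, 0, 0], "hand": 0}
    - {"delta_pos": [0, 0, 0], "delta_rot": [0, 0, 0], "hand": 0}
    - {"delta_pos": [0.01, -0.1, 0], "delta_rot": [0, 0, 0], "hand": 0}
    - {"delta_pos": [0.02, -0.1, 0], "delta_rot": [0, 0, 0], "hand": 0}
    - {"delta_pos": [0.01, -0.1, 0], "delta_rot": [0, 0, 0], "hand": 0}
    - {"delta_pos": [0.01, -0.1, 0], "delta_rot": [0, 0, 0], "hand": 0}
    - {"delta_pos": [0.02, -0.1, 0], "delta_rot": [0, 0, 0], "hand": 0}
    - {"delta_pos": [0.01, -0.1, 0], "delta_rot": [0, 0, 0], "hand": 0}
    - {"delta_pos": [0.02, -0.1, 0], "delta_rot": [0, 0, 0], "hand": 0}

```text
t: 15.45
eef_pos: [0.508, -0.0762, 0.0796]
ee_rot: [-3.141, 0.0, -3.001]
force: [-2.4, 1.1, 5.7]
width: 0.0004
```

Request:
move_arm:
  rows:
    - {"delta_pos": [0.01, -0.1, 0], "delta_rot": [0, 0, 0], "hand": 0}
    - {"delta_pos": [0.02, -0.1, 0], "delta_rot": [0, 0, 0], "hand": 0}
    - {"delta_pos": [0.01, -0.1, 0], "delta_rot": [0, 0, 0], "hand": 0}
    - {"delta_pos": [0.01, -0.1, 0], "delta_rot": [0, 0, 0], "hand": 0}
    - {"delta_pos": [0.02, -0.1, 0], "delta_rot": [0, 0, 0], "hand": 0}
    - {"delta_pos": [0.01, -0.1, 0], "delta_rot": [0, 0, 0], "hand": 0}
    - {"delta_pos": [0.02, -0.1, 0], "delta_rot": [0, 0, 0], "hand": 0}
    - {"delta_pos": [0.01, -0.1, 0], "delta_rot": [0, 0, 0], "hand": 0}
    - {"delta_pos": [0, 0, 0], "delta_rot": [0, 0, 0], "hand": 0}
    - {"delta_pos": [0, 0, 0], "delta_rot": [0, 0, 0], "hand": 0}

```text
t: 16.45
eef_pos: [0.509, -0.0841, 0.0793]
ee_rot: [-3.142, 0.0, -3.002]
force: [0.4, 1.8, 3.7]
width: 0.0005
```

Request:
move_arm:
  rows:
    - {"delta_pos": [0, 0, 0.25], "delta_rot": [0, 0, 0], "hand": 0}
    - {"delta_pos": [0, 0, 0.5], "delta_rot": [0, 0, 0], "hand": 0}
    - {"delta_pos": [2.0, 0.8, 1.5], "delta_rot": [0, 0, 0], "hand": 0}
    - {"delta_pos": [2.0, 0.8, 1.5], "delta_rot": [0, 0, 0], "hand": 0}
    - {"delta_pos": [2.0, 0.8, 1.5], "delta_rot": [0, 0, 0], "hand": 0}
    - {"delta_pos": [2.0, 0.8, 1.5], "delta_rot": [0, 0, 0], "hand": 0}
    - {"delta_pos": [2.0, 1.0, 1.5], "delta_rot": [0, 0, 0], "hand": 0}
    - {"delta_pos": [0, 0, 0], "delta_rot": [0, 0, 0], "hand": 0}
    - {"delta_pos": [0, 0, 0], "delta_rot": [0, 0, 0], "hand": 0}
    - {"delta_pos": [0, 0, 0], "delta_rot": [0, 0, 0], "hand": 0}

```text
t: 17.45
eef_pos: [0.6078, -0.0424, 0.1611]
ee_rot: [3.141, -0.002, -3.002]
force: [-0.6, -0.5, -0.9]
width: 0.0002
```

Run:
```python
from h import *
f,T=snap("w6")
cv2.imwrite("pics/w6z.png",cv2.resize(f[0:180,120:420],None,fx=2.6,fy=2.6,interpolation=cv2.INTER_CUBIC))
```

```text
17.45 [ 0.6078 -0.0424  0.1611] [ 1.7999e+02 -1.0000e-01 -1.7200e+02] [-0.6  -0.51 -0.89] 0.0002164307985503579
```

View pics/w6z.png

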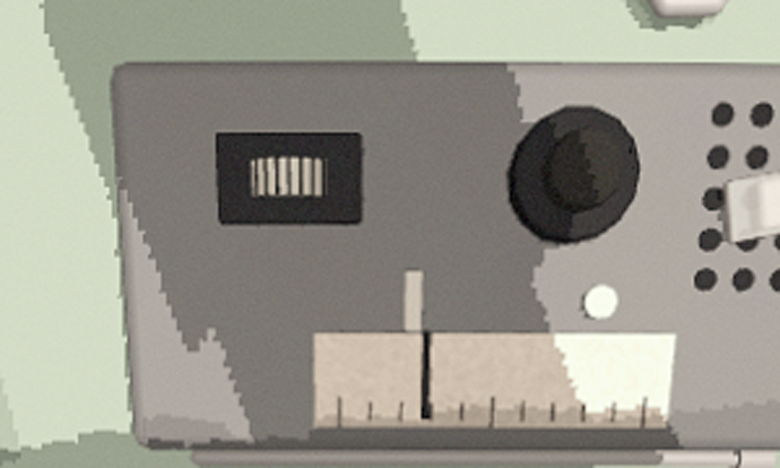

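```bash
cat >> h.py <<'E'
def edges(row,lo,hi):  # dark/light band centroid: weights vs background
    return
def measure(tag,barrows,ptrrows,c0,c1):
    f=cv2.imread(f"pics/{tag}.png");T=np.load(f"{tag}.npy");g=cv2.cvtColor(f,cv2.COLOR_BGR2GRAY).astype(float)
    y=np.radians(8);ey=np.array([-np.sin(y),np.cos(y),0]);cols=np.arange(c0,c1)
    def cen(rows,sgn):
        out=[]
        for r in range(*rows):
            v=g[r,c0:c1]; b=np.median(v) if sgn<0 else np.median(np.r_[v[:3],v[-3:]])
            w=np.clip(sgn*(v-b)-15,0,None); out.append((w*cols).sum()/w.sum())
        return np.array(out)
    cb=cen(barrows,1);cp=cen(ptrrows,-1)
    print('cols bar',cb.round(2),'ptr',cp.round(2))
    B=[onz("wrist",(u,r),.052,T)@ey for u,r in zip(cb,range(*barrows))]
    for z in (.052,.056,.060):
        P=[onz("wrist",(u,r),z,T)@ey for u,r in zip(cp,range(*ptrrows))]
        print(z,'ptr-bar mm',1e3*(np.mean(P)-np.mean(B)))
E
python3 - <<'E'
from h import *
measure("w2",(107,122),(130,152),250,302)
measure("w6",(108,124),(132,153),266,294)
E
```

```text
cols bar [260.27 260.23 260.26 260.19 260.21 260.2  260.19 260.22 260.2  260.19
 260.22 260.16 260.19 260.19 260.2 ] ptr [291.16 291.17 291.11 291.05 291.01 290.92 290.89 290.86 290.89 290.88
 290.87 290.71 290.62 290.71 290.69 290.65 290.59 290.68 290.74 290.56
 290.42 290.35]
0.052 ptr-bar mm 25.92549312358844
0.056 ptr-bar mm 25.44689568905914
0.06 ptr-bar mm 24.96829825452984
cols bar [278.64 278.6  278.62 278.57 278.56 278.51 278.49 278.48 278.53 278.52
 278.45 278.36 278.33 278.34 278.36 278.32] ptr [283.64 283.5  283.48 283.4  283.34 283.33 283.35 283.35 283.37 283.43
 283.4  283.36 283.34 283.31 283.22 283.17 283.17 283.19 283.19 283.2
 283.1 ]
0.052 ptr-bar mm 4.474017564223331
0.056 ptr-bar mm 4.096569294784469
0.06 ptr-bar mm 3.71912102534562
```

Request:
move_arm:
  rows:
    - {"delta_pos": [-2.0, -0.6, -1.5], "delta_rot": [0, 0, 0], "hand": 0}
    - {"delta_pos": [-2.0, -0.6, -1.5], "delta_rot": [0, 0, 0], "hand": 0}
    - {"delta_pos": [-2.0, -0.6, -1.5], "delta_rot": [0, 0, 0], "hand": 0}
    - {"delta_pos": [-2.0, -0.6, -1.5], "delta_rot": [0, 0, 0], "hand": 0}
    - {"delta_pos": [-2.0, -0.6, -1.0], "delta_rot": [0, 0, 0], "hand": 0}
    - {"delta_pos": [0, 0, -0.7], "delta_rot": [0, 0, 0], "hand": 0}
    - {"delta_pos": [0, 0, -0.2], "delta_rot": [0, 0, 0], "hand": 0}
    - {"delta_pos": [0, 0, 0], "delta_rot": [0, 0, 0], "hand": 0}
    - {"delta_pos": [0, 0, 0], "delta_rot": [0, 0, 0], "hand": 0}
    - {"delta_pos": [0, 0, 0], "delta_rot": [0, 0, 0], "hand": 0}

```text
t: 18.5
eef_pos: [0.5096, -0.0719, 0.0832]
ee_rot: [3.142, 0.001, -3.001]
force: [-0.2, 0.0, 0.0]
width: 0.0002
```

Request:
move_arm:
  rows:
    - {"delta_pos": [-0.05, 0, -0.1], "delta_rot": [0, 0, 0], "hand": 0}
    - {"delta_pos": [-0.05, 0, -0.1], "delta_rot": [0, 0, 0], "hand": 0}
    - {"delta_pos": [0, 0, -0.05], "delta_rot": [0, 0, 0], "hand": 0}
    - {"delta_pos": [0, 0, -0.03], "delta_rot": [0, 0, 0], "hand": 0}
    - {"delta_pos": [0, 0, -0.02], "delta_rot": [0, 0, 0], "hand": 0}
    - {"delta_pos": [0, 0, 0], "delta_rot": [0, 0, 0], "hand": 0}
    - {"delta_pos": [0, 0, 0], "delta_rot": [0, 0, 0], "hand": 0}
    - {"delta_pos": [0, 0, 0], "delta_rot": [0, 0, 0], "hand": 0}
    - {"delta_pos": [0, 0, 0], "delta_rot": [0, 0, 0], "hand": 0}
    - {"delta_pos": [0, 0, 0], "delta_rot": [0, 0, 0], "hand": 0}

```text
t: 19.5
eef_pos: [0.5079, -0.0721, 0.0799]
ee_rot: [3.142, 0.0, -3.002]
force: [-0.3, 0.3, 2.2]
width: 0.0006
```

Request:
move_arm:
  rows:
    - {"delta_pos": [0, 0, -0.02], "delta_rot": [0, 0, 0], "hand": 0}
    - {"delta_pos": [0, 0, -0.02], "delta_rot": [0, 0, 0], "hand": 0}
    - {"delta_pos": [0, 0, 0], "delta_rot": [0, 0, 0], "hand": 0}
    - {"delta_pos": [0.02, -0.1, 0], "delta_rot": [0, 0, 0], "hand": 0}
    - {"delta_pos": [0.01, -0.1, 0], "delta_rot": [0, 0, 0], "hand": 0}
    - {"delta_pos": [0.01, -0.1, 0], "delta_rot": [0, 0, 0], "hand": 0}
    - {"delta_pos": [0.02, -0.1, 0], "delta_rot": [0, 0, 0], "hand": 0}
    - {"delta_pos": [0.01, -0.1, 0], "delta_rot": [0, 0, 0], "hand": 0}
    - {"delta_pos": [0.01, -0.05, 0], "delta_rot": [0, 0, 0], "hand": 0}
    - {"delta_pos": [0, 0, 0], "delta_rot": [0, 0, 0], "hand": 0}

```text
t: 20.5
eef_pos: [0.5088, -0.0776, 0.0796]
ee_rot: [3.142, 0.0, -3.002]
force: [-1.6, 0.8, 5.0]
width: 0.0007
```

Request:
move_arm:
  rows:
    - {"delta_pos": [0, 0, 0.2], "delta_rot": [0, 0, 0], "hand": 0}
    - {"delta_pos": [0, 0, 0.5], "delta_rot": [0, 0, 0], "hand": 0}
    - {"delta_pos": [2.0, 1.1, 1.5], "delta_rot": [0, 0, 0], "hand": 0}
    - {"delta_pos": [2.0, 1.1, 1.5], "delta_rot": [0, 0, 0], "hand": 0}
    - {"delta_pos": [2.0, 1.1, 1.5], "delta_rot": [0, 0, 0], "hand": 0}
    - {"delta_pos": [2.0, 1.1, 1.5], "delta_rot": [0, 0, 0], "hand": 0}
    - {"delta_pos": [2.0, 1.1, 1.5], "delta_rot": [0, 0, 0], "hand": 0}
    - {"delta_pos": [0, 0, 0], "delta_rot": [0, 0, 0], "hand": 0}
    - {"delta_pos": [0, 0, 0], "delta_rot": [0, 0, 0], "hand": 0}
    - {"delta_pos": [0, 0, 0], "delta_rot": [0, 0, 0], "hand": 0}

```text
t: 21.5
eef_pos: [0.6077, -0.0229, 0.1608]
ee_rot: [3.141, -0.001, -3.002]
force: [-0.1, 0.2, -0.5]
width: 0.0007
```

Run:
```python
from h import *
f,T=snap("w7")
cv2.imwrite("pics/w7z.png",cv2.resize(f[0:180,100:400],None,fx=2.6,fy=2.6,interpolation=cv2.INTER_CUBIC))
```

```text
21.5 [ 0.6077 -0.0229  0.1608] [ 1.7999e+02 -8.0000e-02 -1.7200e+02] [-0.09  0.2  -0.52] 0.0007198012279005491
```

View pics/w7z.png

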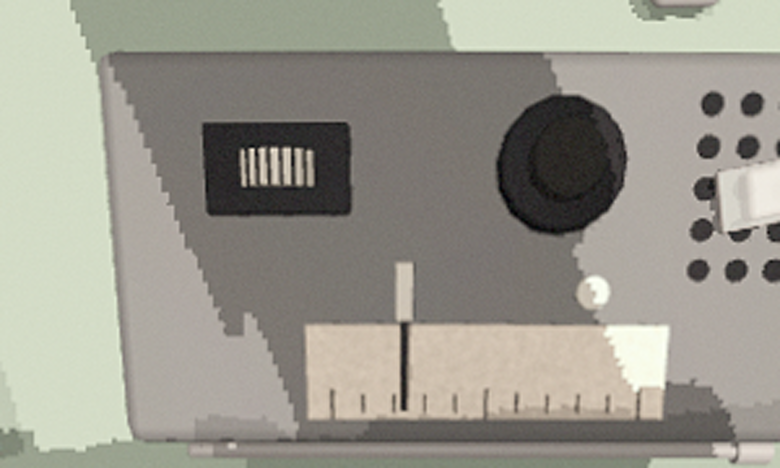

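Run:
```python
from h import *
measure("w7",(104,121),(128,152),244,266)
f=cv2.imread("pics/w7.png");T=np.load("w7.npy");k=2.6
for z in (.05,.06,.07): print(z,[onz("wrist",((x+.5)/k-.5+100,(y+.5)/k-.5),z,T).round(4) for x,y in ((571,159),(562,164),(277,168))])
```

```text
cols bar [255.18 255.2  255.18 255.17 255.15 255.14 255.05 254.94 254.95 254.98
 255.   254.95 254.9  254.94 254.92 254.89 254.9 ] ptr [255.21 255.17 255.12 255.14 255.11 255.13 255.12 255.13 255.07 255.05
 255.05 255.08 255.07 255.04 255.05 255.02 255.08 255.1  255.02 254.99
 255.02 255.03 255.01 255.01]
0.052 ptr-bar mm 0.059517938110473234
0.056 ptr-bar mm 0.06747220962956268
0.06 ptr-bar mm 0.07542648114866601
0.05 [array([0.491 , 0.0109, 0.05  ]), array([0.4928, 0.0084, 0.05  ]), array([ 0.5061, -0.0774,  0.05  ])]
0.06 [array([0.4932, 0.0091, 0.06  ]), array([0.4949, 0.0068, 0.06  ]), array([ 0.5077, -0.0755,  0.06  ])]
0.07 [array([0.4954, 0.0074, 0.07  ]), array([0.497 , 0.0051, 0.07  ]), array([ 0.5092, -0.0737,  0.07  ])]
```

Request:
move_arm:
  rows:
    - {"delta_pos": [-2.3, 0.6, -0.8], "delta_rot": [0, 0, 0], "hand": 0}
    - {"delta_pos": [-2.3, 0.6, -0.8], "delta_rot": [0, 0, 0], "hand": 0}
    - {"delta_pos": [-2.3, 0.6, -0.8], "delta_rot": [0, 0, 0], "hand": 0}
    - {"delta_pos": [-2.2, 0.6, -1.0], "delta_rot": [0, 0, 0], "hand": 0}
    - {"delta_pos": [-2.2, 0.6, -1.0], "delta_rot": [0, 0, 0], "hand": 0}
    - {"delta_pos": [0, 0.1, -0.8], "delta_rot": [0, 0, 0], "hand": 0}
    - {"delta_pos": [0, 0, -0.3], "delta_rot": [0, 0, 0], "hand": 0}
    - {"delta_pos": [0, 0, 0], "delta_rot": [0, 0, 0], "hand": 0}
    - {"delta_pos": [0, 0, 0], "delta_rot": [0, 0, 0], "hand": 0}
    - {"delta_pos": [0, 0, 0], "delta_rot": [0, 0, 0], "hand": 0}

```text
t: 22.55
eef_pos: [0.4964, 0.0083, 0.1066]
ee_rot: [3.142, 0.0, -3.002]
force: [-0.1, -0.3, -1.2]
width: 0.0005
```

Run:
```python
from h import *
s=get_state();print(s['t'],s['eef_pos'].round(5),s['force'].round(2))
cv2.imwrite("pics/sc8.png",cv2.resize(grab_frame("scene")[130:240,150:300],None,fx=5,fy=5,interpolation=cv2.INTER_CUBIC))
```

```text
22.55 [0.49637 0.00834 0.10664] [-0.1  -0.3  -1.16]
```

View pics/sc8.png

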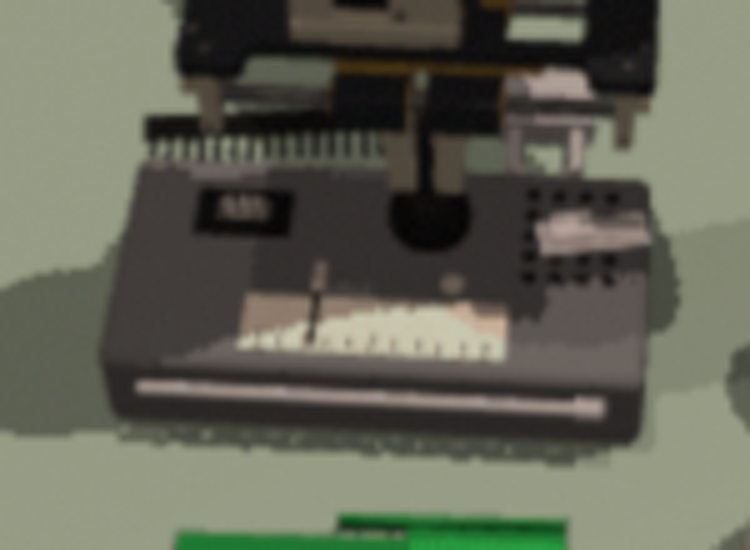

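Request:
move_arm:
  rows:
    - {"delta_pos": [0, 0, -0.1], "delta_rot": [0, 0, 0], "hand": 0}
    - {"delta_pos": [0, 0, -0.1], "delta_rot": [0, 0, 0], "hand": 0}
    - {"delta_pos": [0, 0, -0.1], "delta_rot": [0, 0, 0], "hand": 0}
    - {"delta_pos": [0, 0, -0.1], "delta_rot": [0, 0, 0], "hand": 0}
    - {"delta_pos": [0, 0, -0.1], "delta_rot": [0, 0, 0], "hand": 0}
    - {"delta_pos": [0, 0, -0.1], "delta_rot": [0, 0, 0], "hand": 0}
    - {"delta_pos": [0, 0, -0.1], "delta_rot": [0, 0, 0], "hand": 0}
    - {"delta_pos": [0, 0, -0.1], "delta_rot": [0, 0, 0], "hand": 0}
    - {"delta_pos": [0, 0, 0], "delta_rot": [0, 0, 0], "hand": 0}
    - {"delta_pos": [0, 0, 0], "delta_rot": [0, 0, 0], "hand": 0}

```text
t: 23.6
eef_pos: [0.4958, 0.0084, 0.0984]
ee_rot: [-3.142, -0.0, -3.002]
force: [1.1, -0.4, 0.2]
width: 0.0006
```

Request:
move_arm:
  rows:
    - {"delta_pos": [0, 0, -0.1], "delta_rot": [0, 0, 0], "hand": 0}
    - {"delta_pos": [0, 0, -0.1], "delta_rot": [0, 0, 0], "hand": 0}
    - {"delta_pos": [0, 0, -0.1], "delta_rot": [0, 0, 0], "hand": 0}
    - {"delta_pos": [0, 0, -0.1], "delta_rot": [0, 0, 0], "hand": 0}
    - {"delta_pos": [0, 0, -0.1], "delta_rot": [0, 0, 0], "hand": 0}
    - {"delta_pos": [0, 0, 0], "delta_rot": [0, 0, 0], "hand": 0}
    - {"delta_pos": [0, 0, 0], "delta_rot": [0, 0, 0], "hand": 0}
    - {"delta_pos": [0, 0, 0], "delta_rot": [0, 0, 0], "hand": 0}
    - {"delta_pos": [0, 0, 0], "delta_rot": [0, 0, 0], "hand": 0}
    - {"delta_pos": [0, 0, 0], "delta_rot": [0, 0, 0], "hand": 0}

```text
t: 24.6
eef_pos: [0.4957, 0.0084, 0.0935]
ee_rot: [3.142, -0.0, -3.002]
force: [-0.6, 0.0, 2.1]
width: 0.0006
```

Contact probably near here; continue 3 mm at a time.

Request:
move_arm:
  rows:
    - {"delta_pos": [0, 0, -0.1], "delta_rot": [0, 0, 0], "hand": 0}
    - {"delta_pos": [0, 0, -0.1], "delta_rot": [0, 0, 0], "hand": 0}
    - {"delta_pos": [0, 0, -0.1], "delta_rot": [0, 0, 0], "hand": 0}
    - {"delta_pos": [0, 0, 0], "delta_rot": [0, 0, 0], "hand": 0}
    - {"delta_pos": [0, 0, 0], "delta_rot": [0, 0, 0], "hand": 0}
    - {"delta_pos": [0, 0, 0], "delta_rot": [0, 0, 0], "hand": 0}
    - {"delta_pos": [0, 0, 0], "delta_rot": [0, 0, 0], "hand": 0}
    - {"delta_pos": [0, 0, 0], "delta_rot": [0, 0, 0], "hand": 0}
    - {"delta_pos": [0, 0, 0], "delta_rot": [0, 0, 0], "hand": 0}
    - {"delta_pos": [0, 0, 0], "delta_rot": [0, 0, 0], "hand": 0}

```text
t: 25.6
eef_pos: [0.4958, 0.0084, 0.0905]
ee_rot: [-3.142, 0.0, -3.002]
force: [-0.7, -0.6, 2.8]
width: 0.0004
```

Request:
move_arm:
  rows:
    - {"delta_pos": [0, 0, -0.05], "delta_rot": [0, 0, 0], "hand": 0}
    - {"delta_pos": [0, 0, -0.05], "delta_rot": [0, 0, 0], "hand": 0}
    - {"delta_pos": [0, 0, -0.05], "delta_rot": [0, 0, 0], "hand": 0}
    - {"delta_pos": [0, 0, -0.05], "delta_rot": [0, 0, 0], "hand": 0}
    - {"delta_pos": [0, 0, 0], "delta_rot": [0, 0, 0], "hand": 0}
    - {"delta_pos": [0, 0, 0], "delta_rot": [0, 0, 0], "hand": 0}
    - {"delta_pos": [0, 0, 0], "delta_rot": [0, 0, 0], "hand": 0}
    - {"delta_pos": [0, 0, 0], "delta_rot": [0, 0, 0], "hand": 0}
    - {"delta_pos": [0, 0, 0], "delta_rot": [0, 0, 0], "hand": 0}
    - {"delta_pos": [0, 0, 0], "delta_rot": [0, 0, 0], "hand": 0}

```text
t: 26.6
eef_pos: [0.4958, 0.0084, 0.0885]
ee_rot: [-3.142, -0.0, -3.001]
force: [-1.8, -0.9, 5.6]
width: 0.0002
```

Request:
move_arm:
  rows:
    - {"delta_pos": [0, 0, -0.03], "delta_rot": [0, 0, 0], "hand": 0}
    - {"delta_pos": [0, 0, -0.03], "delta_rot": [0, 0, 0], "hand": 0}
    - {"delta_pos": [0, 0, 0], "delta_rot": [0, 0, 0], "hand": 0}
    - {"delta_pos": [0, 0, 0], "delta_rot": [0, 0, 0], "hand": 0}
    - {"delta_pos": [0, 0, 0], "delta_rot": [0, 0, 0], "hand": 0}
    - {"delta_pos": [0, 0, 0], "delta_rot": [0, 0, 0], "hand": 0}
    - {"delta_pos": [0, 0, 0], "delta_rot": [0, 0, 0], "hand": 0}
    - {"delta_pos": [0, 0, 0], "delta_rot": [0, 0, 0], "hand": 0}
    - {"delta_pos": [0, 0, 0], "delta_rot": [0, 0, 0], "hand": 0}
    - {"delta_pos": [0, 0, 0], "delta_rot": [0, 0, 0], "hand": 0}

```text
t: 27.6
eef_pos: [0.4958, 0.0084, 0.0882]
ee_rot: [-3.142, 0.0, -3.001]
force: [-3.2, -0.1, 8.8]
width: 0.0004
```

Request:
move_arm:
  rows:
    - {"delta_pos": [0, 0, -0.03], "delta_rot": [0, 0, 0], "hand": 0}
    - {"delta_pos": [0, 0, -0.03], "delta_rot": [0, 0, 0], "hand": 0}
    - {"delta_pos": [0, 0, 0], "delta_rot": [0, 0, 0], "hand": 0}
    - {"delta_pos": [0, 0, 0], "delta_rot": [0, 0, 0], "hand": 0}
    - {"delta_pos": [0, 0, 0], "delta_rot": [0, 0, 0], "hand": 0}
    - {"delta_pos": [0, 0, 0], "delta_rot": [0, 0, 0], "hand": 0}
    - {"delta_pos": [0, 0, 0], "delta_rot": [0, 0, 0], "hand": 0}
    - {"delta_pos": [0, 0, 0], "delta_rot": [0, 0, 0], "hand": 0}
    - {"delta_pos": [0, 0, 0], "delta_rot": [0, 0, 0], "hand": 0}
    - {"delta_pos": [0, 0, 0], "delta_rot": [0, 0, 0], "hand": 0}

```text
t: 28.6
eef_pos: [0.4959, 0.0084, 0.0881]
ee_rot: [-3.141, 0.0, -3.001]
force: [-4.8, 0.7, 14.3]
width: 0.0004
```

Request:
move_arm:
  rows:
    - {"delta_pos": [0, 0, 0.1], "delta_rot": [0, 0, 0], "hand": 0}
    - {"delta_pos": [0, 0, 0.1], "delta_rot": [0, 0, 0], "hand": 0}
    - {"delta_pos": [0, 0, 0.1], "delta_rot": [0, 0, 0], "hand": 0}
    - {"delta_pos": [0, 0, 0.1], "delta_rot": [0, 0, 0], "hand": 0}
    - {"delta_pos": [0, 0, 0.1], "delta_rot": [0, 0, 0], "hand": 0}
    - {"delta_pos": [0, 0, 0.11], "delta_rot": [0, 0, 0], "hand": 0}
    - {"delta_pos": [0, 0, 0], "delta_rot": [0, 0, 0], "hand": 0}
    - {"delta_pos": [0, 0, 0], "delta_rot": [0, 0, 0], "hand": 0}
    - {"delta_pos": [0, 0, 0], "delta_rot": [0, 0, 0], "hand": 0}
    - {"delta_pos": [0, 0, 0], "delta_rot": [0, 0, 0], "hand": 0}

```text
t: 29.6
eef_pos: [0.4958, 0.0084, 0.0933]
ee_rot: [-3.142, -0.0, -3.002]
force: [-0.3, -0.5, 1.8]
width: 0.0004
```

Run:
```python
from h import *
F=[]
for i in range(8):
    s=get_state();F.append(s['force']);grab_frame("top")
print(s['t'],s['eef_pos'].round(5),np.mean(F,0),np.std(F,0))
```

```text
29.95 [0.49576 0.00844 0.09336] [-0.41539408 -0.19721832  1.86737678] [0.38631385 0.45780672 0.40151523]
```

Request:
move_arm:
  rows:
    - {"delta_pos": [0, 0, 0.06], "delta_rot": [0, 0, 0], "hand": 0}
    - {"delta_pos": [0, 0, 0], "delta_rot": [0, 0, 0], "hand": 0}
    - {"delta_pos": [0, 0, 0], "delta_rot": [0, 0, 0], "hand": 0}
    - {"delta_pos": [0, 0, 0], "delta_rot": [0, 0, 0], "hand": 0}
    - {"delta_pos": [0, 0, 0], "delta_rot": [0, 0, 0], "hand": 0}
    - {"delta_pos": [0, 0, 0], "delta_rot": [0, 0, 0], "hand": 0}
    - {"delta_pos": [0, 0, 0], "delta_rot": [0, 0, 0], "hand": 0}
    - {"delta_pos": [0, 0, 0], "delta_rot": [0, 0, 0], "hand": 0}
    - {"delta_pos": [0, 0, 0], "delta_rot": [0, 0, 0], "hand": 0}
    - {"delta_pos": [0, 0, 0], "delta_rot": [0, 0, 0], "hand": 0}

```text
t: 31.0
eef_pos: [0.4958, 0.0084, 0.094]
ee_rot: [3.142, -0.0, -3.002]
force: [-1.5, -0.9, 2.6]
width: 0.0003
```

Run:
```python
from h import *
F=[]
for i in range(8):
    s=get_state();F.append(s['force']);grab_frame("top")
print(s['t'],s['eef_pos'].round(5),np.mean(F,0),np.std(F,0))
```

```text
31.35 [0.49577 0.00845 0.09397] [-0.43957286 -0.3606833   1.74455738] [0.70808892 0.57951777 0.45251508]
```

Request:
move_arm:
  rows:
    - {"delta_pos": [0, 0, 0.5], "delta_rot": [0, 0, 0], "hand": 0}
    - {"delta_pos": [0, 0, 1.0], "delta_rot": [0, 0, 0], "hand": 0}
    - {"delta_pos": [2.2, -0.6, 1.0], "delta_rot": [0, 0, 0], "hand": 0}
    - {"delta_pos": [2.2, -0.6, 1.0], "delta_rot": [0, 0, 0], "hand": 0}
    - {"delta_pos": [2.2, -0.6, 1.1], "delta_rot": [0, 0, 0], "hand": 0}
    - {"delta_pos": [2.3, -0.6, 1.1], "delta_rot": [0, 0, 0], "hand": 0}
    - {"delta_pos": [2.3, -0.7, 1.1], "delta_rot": [0, 0, 0], "hand": 0}
    - {"delta_pos": [0, 0, 0], "delta_rot": [0, 0, 0], "hand": 0}
    - {"delta_pos": [0, 0, 0], "delta_rot": [0, 0, 0], "hand": 0}
    - {"delta_pos": [0, 0, 0], "delta_rot": [0, 0, 0], "hand": 0}

```text
t: 32.4
eef_pos: [0.6068, -0.0225, 0.1618]
ee_rot: [3.141, -0.001, -3.002]
force: [-0.0, 0.0, -0.2]
width: 0.0001
```

Run:
```python
from h import *
f,T=snap("w9")
cv2.imwrite("pics/w9z.png",cv2.resize(f[0:180,100:400],None,fx=2.6,fy=2.6,interpolation=cv2.INTER_CUBIC))
measure("w9",(104,121),(128,152),244,266)
cv2.imwrite("pics/t9.png",grab_frame("top"))
```

```text
32.4 [ 0.6068 -0.0225  0.1618] [ 1.7999e+02 -5.0000e-02 -1.7198e+02] [-0.    0.02 -0.16] 8.770524762043505e-05
cols bar [254.29 254.46 254.37 254.46 254.43 254.38 254.36 254.43 254.37 254.38
 254.4  254.37 254.39 254.39 254.43 254.43 254.41] ptr [254.53 254.56 254.57 254.6  254.58 254.52 254.47 254.48 254.47 254.48
 254.47 254.49 254.54 254.63 254.62 254.58 254.49 254.52 254.61 254.59
 254.61 254.53 254.51 254.49]
0.052 ptr-bar mm 0.12986348894872268
0.056 ptr-bar mm 0.14481755037983046
0.06 ptr-bar mm 0.15977161181093824
```

View pics/w9z.png

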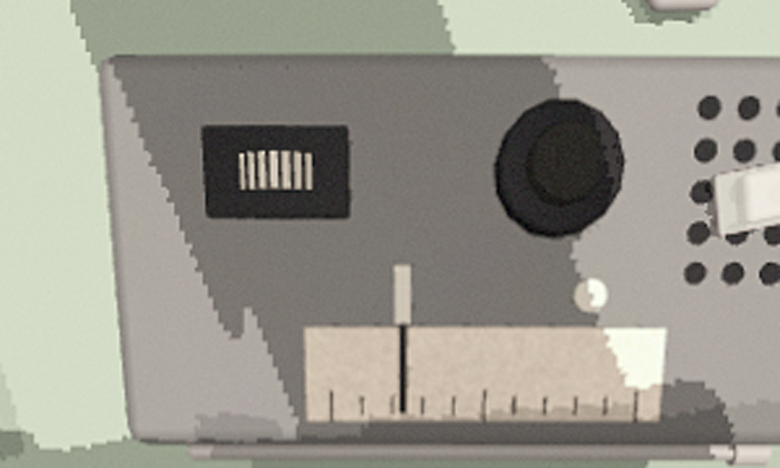

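View pics/t9.png

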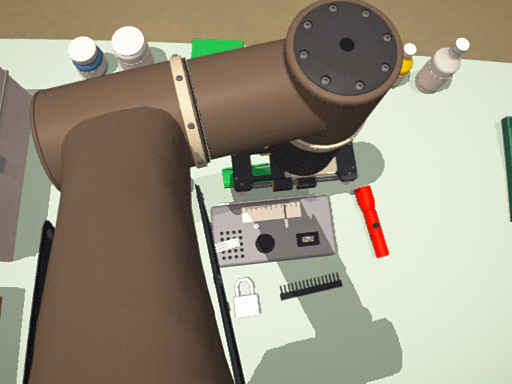

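The wrist view shows the pointer at column 254.5 and the bar at 254.4. The button is back up, and the hair clip, comb, padlock and torch haven't moved. Nothing is touching the robot, so I'm handing in.

```bash
python3 -c "
from station import *
print(job_done())"
```

```text
the job is handed in; nothing more can be done
None
```

The pointer now stands in line with the bar mark, the store button has been pressed fully down and released, and the job was handed in at about 32 s of robot time.

- **Wheel:** I found its crown by feel, about 8 mm above the panel, and rolled it with the shut fingertips in three strokes. The highest force I read was 6.7 N. Before the button press, the wrist camera put the pointer about 0.07 mm from the bar's centre.
- **Button:** I pressed it down to a hard stop, where the force rose to about 14 N. When I let it up, the finger was still touching it 5.8–5.9 mm above that stop. That agrees with the full 6 mm of travel.
- **Last check:** after the press the pointer was about 0.14 mm from the bar's centre, the same place within measuring error. The finger was clear of everything and the force reading was close to zero.
- **Other things on the shelf:** the hair clip, comb, padlock and torch looked unmoved in the last pictures. The arm hid the tin and cream jar and most of the shoe horn in the final top view, so I could not confirm those. My moves stayed well above or away from them.

No check failed or disagreed.

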